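Sort the cut carrots into the prep trays

ROBOT

A 7-joint arm with a two-finger parallel gripper is mounted at the origin on the work surface. World frame = base frame: x ahead of the robot, y to its left, z up, the work surface at z = 0. Lengths are in m, angles in rad, forces in N, time in s.
With the tool pointing down it reaches from about 0.4 to 0.925 m from the base axis. Payload 5.6 kg.
Tool frame: the origin (TCP) lies midway between the tips of the shut fingers; the grasp point (between the pads) lies 19 mm behind it; x points along the fingers, y is the direction in which the jaws open and shut, and the axes are right-handed (so a half turn about x gives the same grasp; the last joint's range is limited). The gripper opens to 85 mm and grips with 20 to 120 N. Pads are 22 mm wide; open, the fingers measure 114 mm over their backs; the gripper's body (76 mm by 85 mm) begins 54 mm behind the grasp point. The pads swing forward as they close: fully open they stand 13 mm farther back than shut.
Start: joints at [-1.294, 0.468, -0.012, 1.603, 0.006, 1.071, -0.056], TCP at [0.204, 0.617, 0.195] pointing down, gripper open.
Joint ranges: [-2.53, 2.53], [-0.31, 2.02], [-1.57, 1.55], [0.28, 2.44], [-1.29, 4.43], [0.15, 1.84], [-2.92, 2.92]. Speed limits (rad/s): [2.57, 2.57, 3.14, 3.14, 3.14, 3.14, 3.14].

INTERFACE

Orientations are given as a rotation vector (axis times angle).
In Python, from station import arm, optics gives the robot as it stands.
- The arm moves only by the tool send_rows, never from a script. Its argument "rows" is one flat list of numbers, 7 for each row, row after row: the turn, a rotation vector about the tool's x, y, z in degrees, then the shift along the tool's x, y, z in mm, then the opening, from -1 (shut) to 1 (fully open). In form: [rx, ry, rz, tx, ty, tz, grip, rx, ry, rz, tx, ty, tz, grip, ...]. A call has 1 to 5 rows; each row shifts and turns the commanded pose from where the row before left it, along the tool's axes as they then stand; what a row does not reach is not made up. A row lasts 1/12 s, in which the tool goes at most 41.7 mm and 7.16 degrees, less where a joint would pass 70% of its speed; a pose out of reach is approached as far as the arm can. A call with a gripper value outside its range is refused whole. The fingers move at their own pace and stop on an object; "squeeze" is the grip in N (left out, the last holds). Time passes only in rows, so rows that do not move let the fingers close. It gives the time, the measured TCP pose, the force and the opening at its end, in the units of the state.
- arm.read_state(): the state, without advancing time (a new reading comes with each control period).
- optics.grab_frame(name): name is "scene" or "top" or "wrist"; returns (picture, depth): 384x512x3 uint8, red, green, blue; 384x512 float32, m along the optical axis (not along the pixel's ray), 0 where there is no reading.
- optics.camera_model(name): a dict with "intrinsics" (3x3 intrinsics, pixels), "k1" (the pictures are not rectified: a ray, as slopes to the right and down, at radius r is drawn at 1 + k1 r^2 times it, then the intrinsics apply), "rvec" (rotation vector, rad) and "tvec" (3), from world to camera coordinates, as OpenCV has them. Camera axes: x right, y down, z forward; pixel columns grow to the right and rows downward; lengths in m; the calibration is good to about 2 mm. A picture is of the moment at which its call begins: read the wrist's pose just before it. camera_model takes no time and is no camera call; for the wrist camera it gives the pose at the moment of the call.
- arm.sign_off(): hands the job in, once; it reports no verdict.
The state is a dict: "clock": time; "joint_positions": joint angles; "joint_vel": joint speeds; "joint_torque": joint torques, N m; "eef_pos": TCP position; "tcp_rot": TCP orientation; "ft_force": force on the tool from outside, world axes, zero at the start; "moment": the same for the moment, N m; "grip_width": finger opening in m.
Only numpy, scipy, OpenCV 4.12 (cv2) and the standard library are available. Lean on these libraries where they do the work, as an engineer would, in place of code of your own. Each camera call takes 0.05 s, during which the arm holds its last target. There are 200 camera calls.

TASK

Clear the cutting board by sorting the cut carrot by shape into the black trays: both round slices into the round tray, both sticks into the oblong tray, and the crown end with the leaf stub into the square tray. Every piece must rest on the floor of its tray, slices flat on a cut face, sticks lying, the crown standing with its stub up and well inside the tray, nothing piled up or leaning on a rim. Leave the knife and the jar where they are.

Things in the scene. Friction and masses are not known exactly. Their poses are not given: they have to be found in the camera images.
- round_a_center (a point): thick carrot slice: plain orange upright disc, 46 mm diameter, 30 mm tall, flat cut faces above and below, about 50 g; one of two identical slices. The point is its centre, 15 mm above its underside; z up. Starts flat on the white cutting board, whose top is 12 mm above the table (board 320 x 340 mm, fixed).
- round_b_center (a point): thick carrot slice: plain orange upright disc, 46 mm diameter, 30 mm tall, flat cut faces above and below, about 50 g; one of two identical slices. The point is its centre, 15 mm above its underside; z up. Starts flat on the white cutting board, whose top is 12 mm above the table (board 320 x 340 mm, fixed).
- stick_a_center (a point): carrot stick: plain orange square-cut bar, 76 mm long (its x axis), 26 mm wide (y), 28 mm tall (z), about 55 g; one of two identical sticks. The point is its centre, 14 mm above its underside. Starts lying on the white cutting board (top 12 mm above the table), turned any way.
- stick_b_center (a point): carrot stick: plain orange square-cut bar, 76 mm long (its x axis), 26 mm wide (y), 28 mm tall (z), about 55 g; one of two identical sticks. The point is its centre, 14 mm above its underside. Starts lying on the white cutting board (top 12 mm above the table), turned any way.
- crown_center (a point): carrot crown: the domed top end of a carrot with a short leaf stub; 48 mm diameter with straight sides up to 26 mm, then a dome to 37 mm, then a 12 mm thick stub to 46 mm; about 60 g. The point is on its axis, 23 mm above its flat cut underside; z up, towards the stub. Starts standing on its cut face on the white cutting board (top 12 mm above the table).
- tray_round: fixed round black tray: 158 mm outer and 150 mm inner diameter, 20 mm high, floor 4 mm thick, walls 4 mm. Origin: centre of its underside, on the table; z up.
- tray_oblong: fixed oblong black tray: outside 132 mm along its x and 193 mm along its y, inside 124 x 185 mm, 20 mm high, floor 4 mm thick, walls 4 mm. Origin: centre of its underside, on the table; z up.
- tray_square: fixed square black tray: outside 128 x 128 mm, inside 120 x 120 mm, 20 mm high, floor 4 mm thick, walls 4 mm. Origin: centre of its underside, on the table; z up.
- knife: loose kitchen knife lying flat beyond the board, to be left alone: wooden handle 110 mm long and 16 mm high towards its -x, steel blade 170 mm towards its +x, 34 mm wide. Origin: on the table, where handle and blade meet.
- jar: loose closed glass jar with white lid, to be left alone: 60 mm diameter, 60 mm high, standing. Origin: centre of its underside, on the table.

How it is judged:
By the outcome, as a careful person would: the job done as asked, in the order asked, and still so for the second after the job is handed in, with the robot touching nothing.
It also fails if it takes over 117 s, if anything falls off the work surface, if the arm or the gripper's body presses on something with over 40 N, if the wrist force passes 120 N, or if a joint passes its speed limit or range.

## Working session

There is one attempt and no reset: what is moved stays moved. The work goes in short steps, Python scripts to look and compute and a tool call to move; the robot and the scene stay as the last step left them, time stands still between calls to the robot, and variables do not carry over. Pictures are saved under pics/ and viewed, about 12 in all and at most 16, crops included, and the job is handed in when it is done.

Besides the shell and the picture viewer there is one more tool, called after "Emit:" as name(argument=value, ...) on one line, values as JSON. send_rows: Moves the arm, as the interface text tells. Its arguments: {"type":"object","properties":{"rows":{"type":"array","items":{"type":"number"}},"squeeze":{"type":"number"}},"required":["rows"]}

```bash
mkdir -p pics; ls
python3 - <<'E'
from station import arm, optics
import cv2,numpy as np
s=arm.read_state();print(s)
for n in("top","scene"):
    p,d=optics.grab_frame(n);cv2.imwrite(f"pics/{n}0.png",p[:,:,::-1]);np.savez(f"{n}0.npz",p=p,d=d);print(n,optics.camera_model(n))
E
```

```text
pics
{'clock': 0.0, 'joint_positions': array([-1.29394666,  0.46839217, -0.01160815,  1.60364543,  0.00597807,
        1.0713836 , -0.05631366]), 'joint_vel': array([ 3.58965083e-03,  8.08577723e-04, -2.13505600e-05, -1.73244987e-03,
       -1.14522359e-03, -2.38294888e-03,  2.79410145e-04]), 'joint_torque': array([-2.79556907e-04, -5.32387877e+01,  2.10895564e-02, -2.51310360e+01,
        1.14178730e-02,  7.49020051e-03,  1.50853913e-05]), 'eef_pos': array([0.20423744, 0.61641538, 0.19421962]), 'tcp_rot': array([ 0.24968076,  1.55635726, -0.25249374]), 'ft_force': array([-0.67409169,  0.12238884,  0.18521464]), 'moment': array([ 0.0190509 , -0.01499017,  0.01617813]), 'grip_width': 0.08565814422712344}
top {'intrinsics': array([[403.07623861,   0.        , 252.09256591],
       [  0.        , 403.07623861, 188.23633772],
       [  0.        ,   0.        ,   1.        ]]), 'k1': -0.03034115939325698, 'rvec': array([ 2.15403596, -2.18513225,  0.03943654]), 'tvec': array([0.05285346, 0.59140605, 1.20081875])}
scene {'intrinsics': array([[395.9038776 ,   0.        , 255.54416987],
       [  0.        , 395.9038776 , 192.90577814],
       [  0.        ,   0.        ,   1.        ]]), 'k1': -0.08517415583825563, 'rvec': array([ 2.22111072,  0.56627832, -0.24947929]), 'tvec': array([-0.52201876, -0.12403519,  1.24154865])}
```

View pics/top0.png

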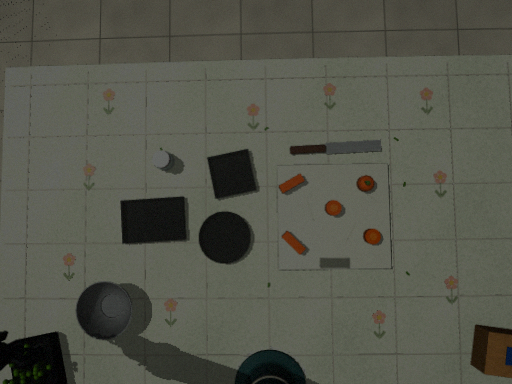

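View pics/scene0.png

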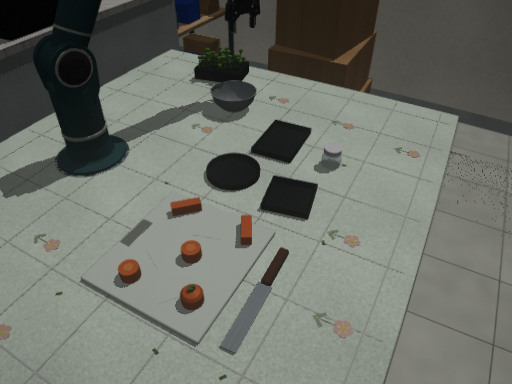

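The top view shows the sticks at (292,184) and (294,242), the slices at (334,208) and (372,236), and the crown at (366,184). The trays are round (225,237), oblong (154,220) and square (232,174). The knife is above the board and the jar is at (163,160).

```bash
cat > h.py <<'E'
import numpy as np,cv2
from scipy.spatial.transform import Rotation as R
def world(m,d,mask):
    v,u=np.nonzero(mask&(d>0)); K=m["intrinsics"]
    n=cv2.undistortPoints(np.stack([u,v],1).astype(float)[:,None],K,np.array([m["k1"],0,0,0,0.]))[:,0]
    z=d[v,u]; c=np.c_[n*z[:,None],z]
    return (c-m["tvec"])@R.from_rotvec(m["rvec"]).as_matrix()
def proj(m,P):
    return cv2.projectPoints(np.array(P,float),m["rvec"],m["tvec"],m["intrinsics"],np.array([m["k1"],0,0,0,0.]))[0][:,0]
def orange(p):
    h=cv2.cvtColor(p,cv2.COLOR_RGB2HSV); return (h[...,0]<18)&(h[...,1]>170)&(h[...,2]>80)
def blobs(mask,amin):
    n,l,st,c=cv2.connectedComponentsWithStats(mask.astype(np.uint8)); return [(l==i,c[i]) for i in range(1,n) if st[i,4]>amin]
def rect(P):
    (c,s,a)=cv2.minAreaRect((P[:,:2]*1000).astype(np.float32)); return np.round(c,1),np.round(s,1),round(a,1)
E
python3 - <<'E'
from station import arm,optics
from h import *
m=optics.camera_model("top");f=np.load("top0.npz");p,d=f["p"],f["d"]
print("tcp px",proj(m,[[.204,.617,.195]]),"cam",-R.from_rotvec(m["rvec"]).as_matrix().T@m["tvec"])
for b,c in blobs(orange(p),40):
    P=world(m,d,b);zt=np.percentile(P[:,2],90);T=P[P[:,2]>zt-.006];print("orange",c.round(),len(P),zt.round(3),*rect(T))
dark=(p.max(2)<60);dark[:140]=0;dark[280:]=0;dark[:,:110]=0;dark[:,270:]=0
for b,c in blobs(dark,400):
    P=world(m,d,b);print("dark",c.round(),len(P),np.median(P[:,2]).round(4),*rect(P))
W=world(m,d,np.ones_like(d,bool)&(d>0));
for n,lo,hi in(("jar",(150,150),(176,172)),("knife",(288,138),(384,155)),("bowl",(85,290),(125,330)),("strip",(322,259),(348,266))):
    k=np.zeros(d.shape,bool);k[lo[1]:hi[1],lo[0]:hi[0]]=1;P=world(m,d,k);Q=P[P[:,2]>.008];print(n,Q.min(0).round(3) if len(Q) else 0,Q.max(0).round(3) if len(Q) else 0)
w=optics.camera_model("wrist");print(w);s=arm.read_state();print(R.from_rotvec(s["tcp_rot"]).as_matrix().round(3))
E
```

```text
tcp px [[ 33.16614693 334.91383211]] cam [0.50659192 0.00413098 1.240108  ]
orange [291. 183.] 197 0.043 [605.3 -73.2] [23.3 72.9] 29.2
orange [365. 182.] 95 0.05 [ 601.7 -293. ] [34.2 34. ] 56.9
orange [333. 207.] 166 0.045 [ 529.9 -196.5] [38.7 38.4] 88.6
orange [373. 236.] 172 0.046 [ 444.5 -308.4] [41.6 40.2] 42.1
orange [293. 242.] 193 0.043 [429.2 -75.6] [72.7 22.9] 46.0
dark [233. 174.] 1915 0.0046 [639.8 104.5] [137.3 138.4] 11.2
dark [154. 220.] 2922 0.0047 [499.3 350.5] [136.9 213. ] 3.0
dark [226. 237.] 2260 0.0045 [445.2 127.6] [167.7 156. ] 75.7
jar [0.652 0.285 0.008] [0.713 0.341 0.067]
knife [ 0.697 -0.349  0.008] [ 0.736 -0.073  0.024]
bowl [0.175 0.419 0.008] [0.298 0.55  0.071]
strip [ 0.357 -0.238  0.008] [ 0.376 -0.162  0.019]
{'intrinsics': array([[307.65917715,   0.        , 261.73560385],
       [  0.        , 307.65917715, 189.72240301],
       [  0.        ,   0.        ,   1.        ]]), 'k1': -0.037525821168206096, 'rvec': array([-2.32357614, -1.67725905, -0.27232696]), 'tvec': array([-0.64892621, -0.03998294,  0.38134913])}
[[-0.     0.314  0.949]
 [-0.002  0.949 -0.314]
 [-1.    -0.002  0.   ]]
```

```bash
cat >> h.py <<'E'
def plan(s,tgt,psi=None,step=40):
    """from state: turn about tool x (deg) to bring jaw heading to psi, then tool shift (mm) after it; tool kept pointing down"""
    M=R.from_rotvec(s["tcp_rot"]).as_matrix();h=np.degrees(np.arctan2(M[1,1],M[0,1]))
    a=0 if psi is None else (h-psi+180)%360-180
    D=(np.array(tgt)-s["eef_pos"]*1000)
    N=M@R.from_rotvec([np.radians(a),0,0]).as_matrix();t=N.T@D;n=int(np.ceil(np.linalg.norm(t)/step)) or 1
    print(f"psi {h:.1f} pos {(s['eef_pos']*1000).round(1)} w {s['grip_width']*1000:.1f} t {s['clock']:.2f} F {s['ft_force'].round(1)} tilt {M[2,:].round(3)}\n turn {a:.1f}; total {t.round(1)}; {n} rows of {(t/n).round(1)}")
E
python3 - <<'E'
from station import arm,optics
from h import *
s=arm.read_state();m=optics.camera_model("wrist");C=R.from_rotvec(m["rvec"]).as_matrix();M=R.from_rotvec(s["tcp_rot"]).as_matrix()
print("cam in tool",M.T@(-C.T@m["tvec"]-s["eef_pos"]),"\n",(M.T@C.T).round(3))
plan(s,[400,250,195]);s["eef_pos"]=np.array([.4,.25,.195]);plan(s,[530,-196,120])
m=optics.camera_model("top");f=np.load("top0.npz");p,d=f["p"],f["d"]
for n,x0,y0 in(("round",.445,.1276),("obl",.499,.35),("sq",.64,.104)):
    P=world(m,d,d>0);r=np.linalg.norm(P[:,:2]-[x0,y0],axis=1);Q=P[(r<.13)&(P[:,2]>.012)&(P[:,2]<.03)];print(n,len(Q),*rect(Q))
E
```

```text
cam in tool [-0.17905905 -0.0002241  -0.08300374] 
 [[-0.    -0.318  0.948]
 [ 1.    -0.001  0.   ]
 [ 0.001  0.948  0.318]]
psi 71.7 pos [204.2 616.5 194.3] w 85.9 t 0.10 F [ 0.1 -0.6  0.4] tilt [-1.    -0.002  0.   ]
 turn 0.0; total [-2.000e-01 -2.863e+02  3.011e+02]; 11 rows of [ -0.  -26.   27.4]
psi 71.7 pos [400. 250. 195.] w 85.9 t 0.10 F [ 0.1 -0.6  0.4] tilt [-1.    -0.002  0.   ]
 turn 0.0; total [  75.6 -382.4  263.6]; 12 rows of [  6.3 -31.9  22. ]
round 293 [459.3 138.7] [187.2 194.6] 43.5
obl 350 [500.2 350.4] [132.4 195.6] 3.0
sq 278 [607.5 100.5] [192.8 128.1] 10.6
```

Emit:
send_rows(rows=[0,0,0,0,-26,27.4,1,0,0,0,0,-26,27.4,1,0,0,0,0,-26,27.4,1,0,0,0,0,-26,27.4,1,0,0,0,0,-26,27.4,1], squeeze=40)

```text
clock: 0.52
eef_pos: [0.2939, 0.4486, 0.1948]
tcp_rot: [0.25, 1.556, -0.251]
ft_force: [0.5, -0.5, 0.1]
grip_width: 0.0858
```

Emit:
send_rows(rows=[0,0,0,0,-26,27.4,1,0,0,0,0,-26,27.4,1,0,0,0,0,-26,27.4,1,0,0,0,0,-26,27.4,1,0,0,0,0,-26,27.4,1])

```text
clock: 0.93
eef_pos: [0.3831, 0.2822, 0.1951]
tcp_rot: [0.251, 1.556, -0.251]
ft_force: [0.8, -0.3, -0.8]
grip_width: 0.0856
```

Emit:
send_rows(rows=[0,0,0,0,-26,27.4,1,0,0,0,6,-32,22,1,0,0,0,6,-32,22,1,0,0,0,6,-32,22,1,0,0,0,6,-32,22,1])

```text
clock: 1.35
eef_pos: [0.4438, 0.0997, 0.1709]
tcp_rot: [0.251, 1.556, -0.251]
ft_force: [1.6, -0.2, 0.1]
grip_width: 0.0854
```

Emit:
send_rows(rows=[0,0,0,6,-32,22,1,0,0,0,6,-32,22,1,0,0,0,6,-32,22,1,0,0,0,6,-32,22,1,0,0,0,6,-32,22,1])

```text
clock: 1.77
eef_pos: [0.4979, -0.0867, 0.1408]
tcp_rot: [0.251, 1.556, -0.251]
ft_force: [0.7, 0.2, -0.1]
grip_width: 0.0854
```

Emit:
send_rows(rows=[0,0,0,6,-32,22,1,0,0,0,6,-32,22,1,0,0,0,6,-32,22,1,0,0,0,0,0,0,1,0,0,0,0,0,0,1])

```text
clock: 2.18
eef_pos: [0.5295, -0.1995, 0.1223]
tcp_rot: [0.254, 1.557, -0.256]
ft_force: [-0.1, 1.6, -0.7]
grip_width: 0.0855
```

```bash
cat >> h.py <<'E'
def look(optics,name,cam="wrist",zmin=.03):
    m=optics.camera_model(cam);p,d=optics.grab_frame(cam);cv2.imwrite(f"pics/{name}.png",p[:,:,::-1])
    for b,c in blobs(orange(p),300 if cam=="wrist" else 30):
        P=world(m,d,b)
        if len(P)<20: continue
        zt=np.percentile(P[:,2],90);T=P[P[:,2]>zt-.004];print("orange",c.round(),len(T),"z",zt.round(4),*rect(T))
    return m,p,d
E
python3 - <<'E'
from station import arm,optics
from h import *
look(optics,"w1");plan(arm.read_state(),[530,-196.5,9])
E
```

```text
orange [378.  20.] 2729 z 0.0413 [427.4 -75.8] [74.9 25.2] 45.2
orange [113. 130.] 2193 z 0.0433 [ 442.5 -307.5] [44.  44.8] 18.0
orange [266. 182.] 1921 z 0.0433 [ 528.4 -195.6] [44.3 44. ] 74.8
orange [417. 214.] 1959 z 0.0412 [603.3 -73. ] [25.8 74.6] 28.9
orange [199. 272.] 737 z 0.0488 [ 564.7 -278.5] [ 36.4 111.4] 67.2
psi 71.6 pos [ 529.7 -197.2  122.4] w 85.7 t 2.23 F [ 1.   1.  -1.5] tilt [-1.    -0.    -0.002]
 turn 0.0; total [113.4   0.8   0.3]; 3 rows of [37.8  0.3  0.1]
```

View pics/w1.png

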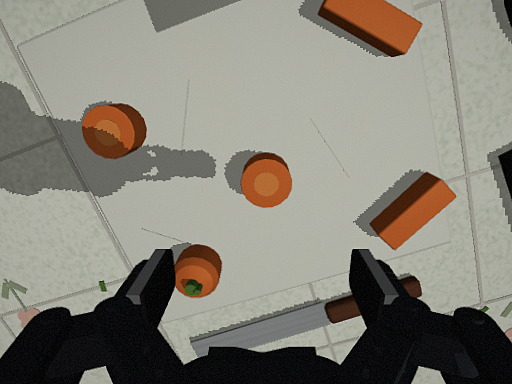

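The wrist view shows all five pieces at the positions the top view gave, within 2 mm: slice (266,182) between the jaws, slice (113,130), sticks (378,20) and (417,214), crown (199,272). I'll go down on the first slice.

Emit:
send_rows(rows=[0,0,0,30,1,-2,1,0,0,0,35,0,0,1,0,0,0,28,0,0,1,0,0,0,14,0,0,1,0,0,0,6,0,0,1])

```text
clock: 2.65
eef_pos: [0.527, -0.1923, 0.0078]
tcp_rot: [0.25, 1.561, -0.248]
ft_force: [-1.1, 0.7, 0.4]
grip_width: 0.0855
```

Emit:
send_rows(rows=[0,0,0,0,0,0,-0.3,0,0,0,0,0,0,-0.3,0,0,0,0,0,0,-0.3,0,0,0,0,0,0,-0.3,0,0,0,0,0,0,-0.3])

```text
clock: 3.07
eef_pos: [0.5297, -0.1953, 0.0114]
tcp_rot: [0.251, 1.554, -0.251]
ft_force: [0.9, -0.4, 0.6]
grip_width: 0.0302
```

Emit:
send_rows(rows=[0,0,0,0,0,0,-0.3,0,0,0,0,0,0,-0.3,0,0,0,0,0,0,-0.3,0,0,0,0,0,0,-0.3,0,0,0,0,0,0,-0.3])

```text
clock: 3.48
eef_pos: [0.5288, -0.1952, 0.0102]
tcp_rot: [0.251, 1.556, -0.251]
ft_force: [0.3, -0.9, 0.3]
grip_width: 0.0297
```

Run:
```python
from station import arm,optics
from h import *
look(optics,"w2");plan(arm.read_state(),[530,-196.5,9])
```

```text
orange [489.  12.] 1277 z 0.0412 [451.5 -67.7] [30.7 14.3] 73.5
orange [ 25. 158.] 2768 z 0.043 [ 448.6 -298.3] [22.1 44.9] 57.9
orange [263. 243.] 4074 z 0.0432 [ 528.8 -193.9] [40.8 45. ] 84.9
orange [478. 304.] 2714 z 0.041 [607.7 -81.4] [27.4 56.8] 30.0
orange [161. 369.] 355 z 0.0489 [ 554.2 -252.4] [ 15.9 114.4] 48.1
psi 71.7 pos [ 528.8 -195.2   10.2] w 29.2 t 3.53 F [-0.2  0.2 -0.4] tilt [-1.  0. -0.]
 turn 0.0; total [ 1.2 -0.8  1.5]; 1 rows of [ 1.2 -0.8  1.5]
```

View pics/w2.png

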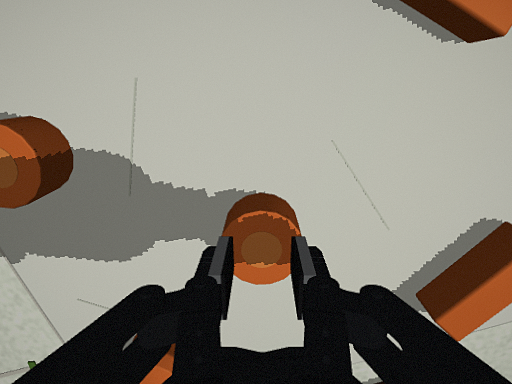

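The pads seem to overlap the slice's edge in the view, with no contact force, so I'll check their height from the depth picture. The slice is still at (263,243), between the pads.

Run:
```python
from station import arm,optics
from h import *
s=arm.read_state();m=optics.camera_model("wrist");p,d=optics.grab_frame("wrist")
M=R.from_rotvec(s["tcp_rot"]).as_matrix();print(s["grip_width"])
for lo,hi in(((205,232),(235,335)),((290,232),(320,335))):
    k=np.zeros(d.shape,bool);k[lo[1]:hi[1],lo[0]:hi[0]]=1;k&=(p.max(2)<75)&~orange(p)
    P=world(m,d,k);T=(P-s["eef_pos"])@M*1000;print(len(T),(d[k]==0).sum());print("pct tool xyz",np.percentile(T,[1,5,25,50,75,95,99],axis=0).round(0).tolist())
    i=np.argsort(-T[:,0])[:5];print(T[i].round(1))
P=world(m,d,orange(p));print("lowest/hi orange near",np.percentile(P[np.linalg.norm(P[:,:2]-[.529,-.195],axis=1)<.03][:,2],[1,99]))
```

```text
0.02917926837076051
2266 9
pct tool xyz [[-111.0, -26.0, -19.0], [-109.0, -24.0, -18.0], [-88.0, -19.0, -13.0], [-73.0, -17.0, -12.0], [-58.0, -15.0, -8.0], [-44.0, -14.0, 5.0], [-39.0, -13.0, 9.0]]
[[ -1.6 -25.8  73. ]
 [-31.3 -15.9   1.7]
 [-31.7 -15.7  -1. ]
 [-31.7 -15.8   2.1]
 [-31.9 -15.8   2.6]]
2312 5
pct tool xyz [[-111.0, 12.0, -19.0], [-109.0, 14.0, -18.0], [-88.0, 15.0, -13.0], [-73.0, 16.0, -12.0], [-58.0, 19.0, -8.0], [-45.0, 24.0, 5.0], [-40.0, 26.0, 8.0]]
[[-31.6  15.2   3.4]
 [-31.8  15.1   2. ]
 [-32.6  15.    2.2]
 [-36.8  14.6   0.9]
 [-37.   14.6   1.5]]
lowest/hi orange near [0.0206447  0.04391925]
```

Run:
```python
from station import arm,optics
from h import *
s=arm.read_state();m=optics.camera_model("wrist");p,d=optics.grab_frame("wrist")
M=R.from_rotvec(s["tcp_rot"]).as_matrix()
for v in(228,232,236,240,246,260,280,300,318,322):
    for u in range(206,240,4):
        k=np.zeros(d.shape,bool);k[v,u]=1
        P=world(m,d,k);
        if len(P): print(v,u,p[v,u].tolist(),((P-s["eef_pos"])@M*1000).round(0)[0].tolist(),end=" | ")
    print()
cv2.imwrite("pics/w3.png",cv2.resize(p[200:340,180:350,::-1],None,fx=4,fy=4,interpolation=cv2.INTER_NEAREST))
```

```text
228 206 [114, 114, 107] [-3.0, -36.0, 2.0] | 228 210 [113, 113, 106] [-2.0, -33.0, 2.0] | 228 214 [114, 114, 106] [-2.0, -30.0, 2.0] | 228 218 [112, 113, 105] [-2.0, -28.0, 2.0] | 228 222 [115, 119, 114] [-2.0, -25.0, 2.0] | 228 226 [90, 42, 10] [-32.0, -19.0, -13.0] | 228 230 [111, 53, 23] [-32.0, -17.0, -12.0] | 228 234 [109, 53, 24] [-33.0, -15.0, -13.0] | 228 238 [108, 52, 22] [-32.0, -13.0, -13.0] | 
232 206 [115, 115, 108] [-2.0, -36.0, 5.0] | 232 210 [111, 111, 105] [-2.0, -33.0, 5.0] | 232 214 [113, 113, 105] [-2.0, -31.0, 5.0] | 232 218 [113, 112, 107] [-3.0, -28.0, 4.0] | 232 222 [87, 75, 66] [-31.0, -21.0, -10.0] | 232 226 [107, 51, 16] [-33.0, -19.0, -11.0] | 232 230 [105, 49, 16] [-33.0, -17.0, -10.0] | 232 234 [106, 49, 15] [-32.0, -15.0, -10.0] | 232 238 [109, 52, 23] [-32.0, -13.0, -10.0] | 
236 206 [113, 113, 107] [-2.0, -36.0, 8.0] | 236 210 [114, 114, 108] [-3.0, -33.0, 7.0] | 236 214 [113, 114, 107] [-3.0, -31.0, 7.0] | 236 218 [103, 104, 97] [-3.0, -28.0, 7.0] | 236 222 [64, 43, 35] [-41.0, -20.0, -12.0] | 236 226 [70, 51, 39] [-40.0, -18.0, -12.0] | 236 230 [53,
[... 2241 characters left out ...]
6.0, -14.0, -19.0] | 318 218 [10, 7, 13] [-105.0, -13.0, -18.0] | 318 222 [71, 73, 75] [-74.0, -17.0, 9.0] | 318 226 [52, 52, 48] [-2.0, -26.0, 73.0] | 318 230 [183, 185, 174] [-2.0, -23.0, 72.0] | 318 234 [186, 186, 174] [-2.0, -20.0, 72.0] | 318 238 [182, 182, 171] [-2.0, -17.0, 73.0] | 
322 206 [1, 6, 2] [-107.0, -16.0, -18.0] | 322 210 [12, 7, 14] [-107.0, -15.0, -18.0] | 322 214 [13, 13, 16] [-107.0, -14.0, -18.0] | 322 218 [12, 15, 14] [-108.0, -13.0, -19.0] | 322 222 [190, 192, 181] [-2.0, -29.0, 76.0] | 322 226 [185, 188, 176] [-2.0, -26.0, 76.0] | 322 230 [184, 183, 173] [-3.0, -23.0, 76.0] | 322 234 [181, 184, 171] [-2.0, -20.0, 76.0] | 322 238 [185, 183, 173] [-2.0, -17.0, 76.0] |
```

View pics/w3.png

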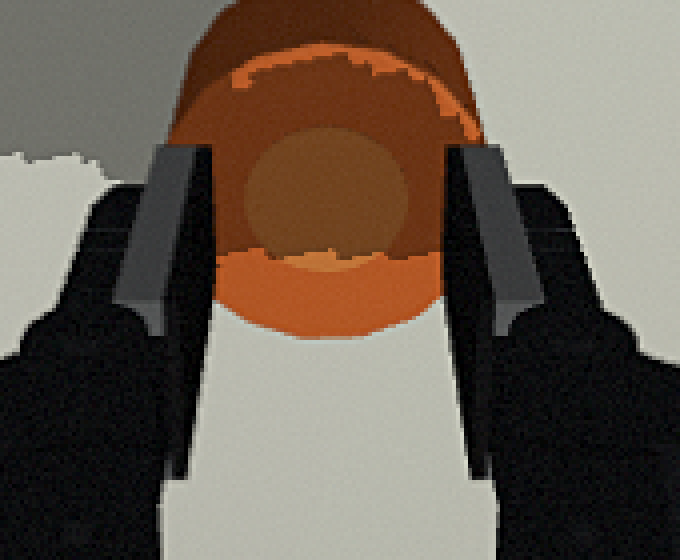

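The closeup shows the pad tips about 38 mm behind the stated TCP, above the slice top. That explains the empty close: TCP depth here has to be about 36 mm lower. I'll open and go down in stages, watching the force.

Emit:
send_rows(rows=[0,0,0,0,0,0,1,0,0,0,0,0,0,1,0,0,0,0,0,0,1,0,0,0,0,0,0,1,0,0,0,0,0,0,1])

```text
clock: 4.05
eef_pos: [0.5289, -0.1952, 0.0102]
tcp_rot: [0.251, 1.556, -0.251]
ft_force: [0.6, -0.2, -0.3]
grip_width: 0.0848
```

Emit:
send_rows(rows=[0,0,0,10,0,0,1,0,0,0,8,0,0,1,0,0,0,6,0,0,1,0,0,0,0,0,0,1,0,0,0,0,0,0,1])

```text
clock: 4.47
eef_pos: [0.5282, -0.1951, -0.0147]
tcp_rot: [0.251, 1.558, -0.251]
ft_force: [-0.0, -0.3, -0.4]
grip_width: 0.0857
```

Emit:
send_rows(rows=[0,0,0,6,0,0,1,0,0,0,4,0,0,1,0,0,0,0,0,0,1,0,0,0,0,0,0,-0.3,0,0,0,0,0,0,-0.3])

```text
clock: 4.88
eef_pos: [0.5289, -0.1952, -0.0237]
tcp_rot: [0.251, 1.556, -0.251]
ft_force: [-1.1, 0.1, -0.2]
grip_width: 0.0639
```

Emit:
send_rows(rows=[0,0,0,0,0,0,-0.3,0,0,0,0,0,0,-0.3,0,0,0,0,0,0,-0.3,0,0,0,0,0,0,-0.3,0,0,0,0,0,0,-0.3])

```text
clock: 5.3
eef_pos: [0.5293, -0.1953, -0.0234]
tcp_rot: [0.251, 1.555, -0.251]
ft_force: [0.2, 0.6, 4.7]
grip_width: 0.0446
```

Run:
```python
from station import arm,optics
from h import *
s=arm.read_state();m,p,d=look(optics,"w4");plan(s,[530,-196.5,100])
cv2.imwrite("pics/w4.png",p[170:384,130:400,::-1])
```

```text
orange [ 10. 151.] 213 z 0.0279 [ 441.7 -285.4] [ 3.1 10.3] 87.0
orange [262. 279.] 7056 z 0.0432 [ 528.7 -195.7] [45.1 45.2] 14.1
orange [502. 355.] 680 z 0.041 [ 579.4 -108.7] [101.4  17. ] 30.6
psi 71.7 pos [ 529.3 -195.3  -23.4] w 44.6 t 5.30 F [0.2 0.6 4.7] tilt [-1.     0.     0.001]
 turn 0.0; total [-123.4   -0.9    1.2]; 4 rows of [-30.8  -0.2   0.3]
```

View pics/w4.png

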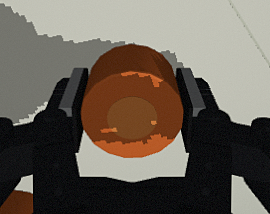

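Emit:
send_rows(rows=[0,0,0,-20,0,0,-0.3,0,0,0,-30,0,0,-0.3,0,0,0,-30,0,0,-0.3,0,0,0,0,35,-18,-0.3,0,0,0,0,35,-18,-0.3])

```text
clock: 5.77
eef_pos: [0.5179, -0.1193, 0.058]
tcp_rot: [0.254, 1.551, -0.256]
ft_force: [0.4, 1.6, -1.7]
grip_width: 0.0446
```

Emit:
send_rows(rows=[0,0,0,0,35,-18,-0.3,0,0,0,0,35,-18,-0.3,0,0,0,0,35,-18,-0.3,0,0,0,0,35,-18,-0.3,0,0,0,0,35,-18,-0.3])

```text
clock: 6.18
eef_pos: [0.4853, 0.0787, 0.056]
tcp_rot: [0.251, 1.557, -0.251]
ft_force: [1.2, 0.0, -1.1]
grip_width: 0.0445
```

Emit:
send_rows(rows=[0,0,0,0,35,-18,-0.3,0,0,0,0,0,0,-0.3,0,0,0,0,0,0,-0.3])

```text
clock: 6.43
eef_pos: [0.4793, 0.1187, 0.0558]
tcp_rot: [0.246, 1.558, -0.246]
ft_force: [1.1, -0.3, -0.5]
grip_width: 0.0446
```

Run:
```python
from station import arm,optics
from h import *
s=arm.read_state();m=optics.camera_model("wrist");p,d=optics.grab_frame("wrist");cv2.imwrite("pics/w5.png",p[:,:,::-1])
P=world(m,d,(p.max(2)<70));np.save("w5.npy",P)
for n,x0,y0,r0 in(("round",445,127.6,85),("sq",638,104,100)):
    r=np.linalg.norm(P[:,:2]*1000-[x0,y0],axis=1);Q=P[(r<r0)&(P[:,2]>.015)&(P[:,2]<.025)];print(n,len(Q),*rect(Q))
    if n=="round":
        A=np.c_[2*Q[:,:2],np.ones(len(Q))];x=np.linalg.lstsq(A,(Q[:,:2]**2).sum(1),rcond=None)[0];print(x[:2],np.sqrt(x[2]+x[0]**2+x[1]**2))
T=world(*(lambda m,f:(m,f["d"],f["p"].max(2)<60))(optics.camera_model("top"),np.load("top0.npz")))
for x0,y0,r0 in((445,127.6,82),(640,104.5,100)):
    r=np.linalg.norm(T[:,:2]*1000-[x0,y0],axis=1);Q=T[(r<r0)&(T[:,2]>.013)&(T[:,2]<.025)];Q=Q[Q[:,0]>.54] if x0>600 else Q;print("top",len(Q),*rect(Q))
plan(s,[480,116,57])
```

```text
round 4020 [440.4 132.8] [156.4 148.5] 70.4
[0.44417532 0.13175029] 0.07578458067276751
sq 539 [629.2 114.6] [178.9  48.9] 52.5
top 235 [444.6 130.2] [155.2 153.7] 89.6
top 240 [639.2 106.5] [128.5 127.6] 11.0
psi 72.0 pos [479.3 118.7  55.8] w 44.6 t 6.43 F [ 1.1 -0.3 -0.5] tilt [-1.     0.    -0.001]
 turn 0.0; total [-1.2 -2.4  1.6]; 1 rows of [-1.2 -2.4  1.6]
```

View pics/w5.png

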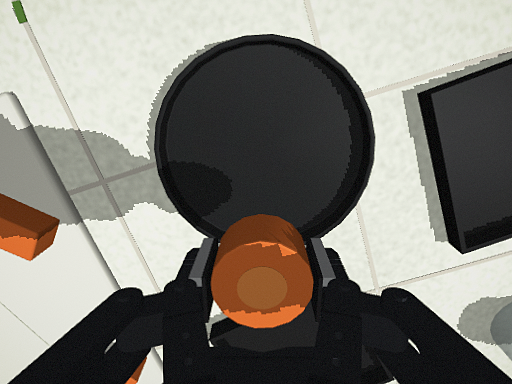

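The wrist view shows the slice held level, over the far part of the round tray; the tray's centre is about (444,131) mm. I'll go down, release and rise.

Emit:
send_rows(rows=[0,0,0,30,0,0,-0.3,0,0,0,30,0,0,-0.3,0,0,0,16,0,0,-0.3,0,0,0,7,0,0,-0.3,0,0,0,3,0,0,-0.3])

```text
clock: 6.9
eef_pos: [0.4796, 0.1137, -0.031]
tcp_rot: [0.252, 1.558, -0.255]
ft_force: [0.1, 0.5, -0.6]
grip_width: 0.0448
```

Emit:
send_rows(rows=[0,0,0,0,0,0,-0.3,0,0,0,0,0,0,0.4,0,0,0,0,0,0,0.4,0,0,0,0,0,0,0.4,0,0,0,0,0,0,0.4])

```text
clock: 7.32
eef_pos: [0.4809, 0.1162, -0.029]
tcp_rot: [0.252, 1.555, -0.25]
ft_force: [-0.0, -0.6, 0.7]
grip_width: 0.0601
```

Emit:
send_rows(rows=[0,0,0,-15,0,0,0.4,0,0,0,-30,0,0,0.4,0,0,0,-40,0,0,1,0,0,0,-20,0,0,1,0,0,0,0,0,0,1])

```text
clock: 7.73
eef_pos: [0.4836, 0.117, 0.0799]
tcp_rot: [0.255, 1.548, -0.247]
ft_force: [0.9, 0.6, -0.1]
grip_width: 0.0853
```

Run:
```python
from station import arm,optics
from h import *
s=arm.read_state();look(optics,"w6");plan(s,[442.5,-307.5,70])
```

```text
orange [257. 191.] 2490 z 0.0352 [480.2 114.6] [44.9 45.2] 87.3
orange [ 31. 208.] 1712 z 0.0409 [436.9 -64.3] [47.9 27.2] 45.9
orange [ 99. 376.] 322 z 0.041 [549.2 -15.6] [ 23.2 222. ] 39.0
psi 71.7 pos [483.6 117.   79.9] w 85.3 t 7.73 F [ 0.9  0.6 -0.1] tilt [-1.     0.006  0.007]
 turn 0.0; total [   7.9 -416.    94.3]; 11 rows of [  0.7 -37.8   8.6]
```

Emit:
send_rows(rows=[0,0,0,0,-38,8.6,1,0,0,0,0,-38,8.6,1,0,0,0,0,-38,8.6,1,0,0,0,0,-38,8.6,1,0,0,0,0,-38,8.6,1])

```text
clock: 8.2
eef_pos: [0.46, -0.0793, 0.0743]
tcp_rot: [0.25, 1.558, -0.25]
ft_force: [0.5, -0.3, 1.0]
grip_width: 0.0852
```

Emit:
send_rows(rows=[0,0,0,0,-38,8.6,1,0,0,0,0,-38,8.6,1,0,0,0,0,-38,8.6,1,0,0,0,0,-38,8.6,1,0,0,0,0,-38,8.6,1])

```text
clock: 8.62
eef_pos: [0.4411, -0.2731, 0.0741]
tcp_rot: [0.251, 1.558, -0.25]
ft_force: [1.7, 0.5, 0.4]
grip_width: 0.0855
```

Emit:
send_rows(rows=[0,0,0,0,-38,8.6,1,0,0,0,0,0,0,1,0,0,0,0,0,0,1,0,0,0,0,0,0,1])

```text
clock: 8.95
eef_pos: [0.4378, -0.3098, 0.074]
tcp_rot: [0.252, 1.558, -0.25]
ft_force: [-0.7, -0.1, 0.4]
grip_width: 0.0856
```

Run:
```python
from station import arm,optics
from h import *
s=arm.read_state();look(optics,"w7");plan(s,[442.5,-307.5,-24])
```

```text
orange [266. 209.] 2650 z 0.0433 [ 442.4 -308.3] [44.4 44.5] 33.6
orange [335. 348.] 364 z 0.0484 [ 512.4 -294.8] [168.7  28. ] 1.5
psi 71.7 pos [ 437.8 -309.8   74. ] w 85.6 t 8.95 F [-0.7 -0.1  0.4] tilt [-1.     0.001 -0.002]
 turn 0.0; total [98.   3.5  4. ]; 3 rows of [32.7  1.2  1.3]
```

Emit:
send_rows(rows=[0,0,0,35,3,4,1,0,0,0,35,0,0,1,0,0,0,18,0,0,1,0,0,0,9,0,0,1,0,0,0,0,0,0,-0.3])

```text
clock: 9.42
eef_pos: [0.4424, -0.3066, -0.0238]
tcp_rot: [0.251, 1.56, -0.248]
ft_force: [-0.3, 1.0, 0.7]
grip_width: 0.0753
```

Emit:
send_rows(rows=[0,0,0,0,0,0,-0.3,0,0,0,0,0,0,-0.3,0,0,0,0,0,0,-0.3,0,0,0,0,0,0,-0.3,0,0,0,0,0,0,-0.3])

```text
clock: 9.83
eef_pos: [0.4446, -0.3096, -0.0202]
tcp_rot: [0.25, 1.553, -0.251]
ft_force: [-0.1, 0.6, 6.9]
grip_width: 0.0445
```

Emit:
send_rows(rows=[0,0,0,0,0,0,-0.3,0,0,0,-20,0,0,-0.3,0,0,0,-30,0,0,-0.3,0,0,0,-30,0,0,-0.3,0,0,0,0,35,-14.5,-0.3])

```text
clock: 10.25
eef_pos: [0.4444, -0.2807, 0.0646]
tcp_rot: [0.251, 1.541, -0.264]
ft_force: [1.5, -0.6, 0.5]
grip_width: 0.0442
```

Emit:
send_rows(rows=[0,0,0,0,35,-14.5,-0.3,0,0,0,0,35,-14.5,-0.3,0,0,0,0,35,-14.5,-0.3,0,0,0,0,35,-14.5,-0.3,0,0,0,0,35,-14.5,-0.3])

```text
clock: 10.67
eef_pos: [0.4266, -0.0807, 0.0589]
tcp_rot: [0.252, 1.555, -0.251]
ft_force: [1.1, -0.1, 0.1]
grip_width: 0.0448
```

Emit:
send_rows(rows=[0,0,0,0,35,-14.5,-0.3,0,0,0,0,35,-14.5,-0.3,0,0,0,0,35,-14.5,-0.3,0,0,0,0,35,-14.5,-0.3,0,0,0,0,35,-14.5,-0.3])

```text
clock: 11.08
eef_pos: [0.4128, 0.1086, 0.059]
tcp_rot: [0.252, 1.555, -0.25]
ft_force: [1.7, -0.4, -0.3]
grip_width: 0.0445
```

Emit:
send_rows(rows=[0,0,0,0,35,-14.5,-0.3,0,0,0,0,0,0,-0.3,0,0,0,0,0,0,-0.3])

```text
clock: 11.33
eef_pos: [0.4101, 0.1467, 0.0586]
tcp_rot: [0.248, 1.556, -0.246]
ft_force: [0.1, -0.7, -0.8]
grip_width: 0.0447
```

Run:
```python
from station import arm,optics
from h import *
s=arm.read_state();look(optics,"w8");plan(s,[409,146,-31])
```

```text
orange [261. 266.] 7086 z 0.1219 [408.  146.9] [45.1 45.7] 57.6
orange [ 32. 302.] 1512 z 0.0407 [436.  -64.6] [49.8 27.1] 44.8
psi 72.0 pos [410.1 146.7  58.6] w 44.7 t 11.33 F [ 0.1 -0.7 -0.8] tilt [-1.     0.001  0.001]
 turn 0.0; total [89.6 -1.1 -0.8]; 3 rows of [29.9 -0.4 -0.3]
```

Emit:
send_rows(rows=[0,0,0,30,0,0,-0.3,0,0,0,30,0,0,-0.3,0,0,0,17,0,0,-0.3,0,0,0,7,0,0,-0.3,0,0,0,3,0,0,-0.3])

```text
clock: 11.8
eef_pos: [0.409, 0.1418, -0.0284]
tcp_rot: [0.253, 1.56, -0.255]
ft_force: [-14.0, -7.3, 58.8]
grip_width: 0.0442
```

Emit:
send_rows(rows=[0,0,0,0,0,0,-0.3,0,0,0,0,0,0,0.4,0,0,0,0,0,0,0.4,0,0,0,0,0,0,0.4,0,0,0,0,0,0,0.4])

```text
clock: 12.22
eef_pos: [0.4107, 0.1442, -0.0284]
tcp_rot: [0.252, 1.555, -0.251]
ft_force: [0.0, 0.0, 0.2]
grip_width: 0.0598
```

Emit:
send_rows(rows=[0,0,0,-15,0,0,0.4,0,0,0,-30,0,0,0.4,7,0,0,-35,0,0,1,7,0,0,-25,0,0,1,7,0,0,0,0,0,1])

```text
clock: 12.63
eef_pos: [0.4132, 0.1457, 0.0803]
tcp_rot: [0.547, 1.497, -0.536]
ft_force: [0.0, 0.8, -0.1]
grip_width: 0.0852
```

Emit:
send_rows(rows=[7,0,0,0,0,0,1,7,0,0,0,0,0,1,7,0,0,0,0,0,1,1,0,0,0,0,0,1,0,0,0,0,0,0,1])

```text
clock: 13.05
eef_pos: [0.4101, 0.1445, 0.0762]
tcp_rot: [0.831, 1.406, -0.831]
ft_force: [0.0, -0.5, 0.1]
grip_width: 0.0853
```

Run:
```python
from station import arm,optics
from h import *
s=arm.read_state();look(optics,"w9");plan(s,[603.3,-73,75],28.9)
```

```text
orange [261. 196.] 2553 z 0.0351 [408.4 143.1] [45.4 45.2] 81.1
orange [318. 260.] 2092 z 0.0351 [480.4 114.9] [45.1 45.8] 66.7
psi 28.8 pos [410.1 144.5  76.2] w 85.3 t 13.05 F [ 0.  -0.5  0.1] tilt [-1. -0.  0.]
 turn -0.1; total [  1.3  64.1 283.8]; 8 rows of [ 0.2  8.  35.5]
```

Both slices are flat on the tray floor. The last set-down touched at 59 N, so I'll put the rest down more gently. Next is stick B.

Emit:
send_rows(rows=[0,0,0,0,8,35.5,1,0,0,0,0,8,35.5,1,0,0,0,0,8,35.5,1,0,0,0,0,8,35.5,1,0,0,0,0,8,35.5,1])

```text
clock: 13.52
eef_pos: [0.5313, 0.0065, 0.0761]
tcp_rot: [0.831, 1.407, -0.831]
ft_force: [0.4, 0.5, -0.3]
grip_width: 0.0855
```

Emit:
send_rows(rows=[0,0,0,0,8,35.5,1,0,0,0,0,8,35.5,1,0,0,0,0,8,35.5,1,0,0,0,0,0,0,1,0,0,0,0,0,0,1])

```text
clock: 13.93
eef_pos: [0.6029, -0.0769, 0.0758]
tcp_rot: [0.834, 1.404, -0.835]
ft_force: [0.4, 0.9, -0.4]
grip_width: 0.0853
```

Run:
```python
from station import arm,optics
from h import *
s=arm.read_state();look(optics,"w10");plan(s,[603.3,-73,-20],28.9)
```

```text
orange [50. 81.] 3813 z 0.0411 [428.4 -74.1] [74.5 25.7] 44.8
orange [267. 192.] 3213 z 0.041 [603.8 -72.3] [25.3 75.5] 29.1
psi 28.6 pos [602.9 -76.9  75.8] w 85.3 t 13.93 F [ 0.4  0.9 -0.4] tilt [-1.    -0.001  0.001]
 turn -0.3; total [95.8  2.3 -3.3]; 3 rows of [31.9  0.8 -1.1]
```

Emit:
send_rows(rows=[0,0,0,35,3,-3,1,0,0,0,33,0,0,1,0,0,0,18,0,0,1,0,0,0,8,0,0,1,0,0,0,4,0,0,1])

```text
clock: 14.4
eef_pos: [0.6023, -0.0684, -0.0231]
tcp_rot: [0.831, 1.409, -0.832]
ft_force: [0.2, 0.8, 1.0]
grip_width: 0.0853
```

Emit:
send_rows(rows=[0,0,0,0,0,0,-0.7,0,0,0,0,0,0,-0.7,0,0,0,0,0,0,-0.7,0,0,0,0,0,0,-0.7,0,0,0,0,0,0,-0.7])

```text
clock: 14.82
eef_pos: [0.6045, -0.07, -0.0208]
tcp_rot: [0.834, 1.404, -0.832]
ft_force: [1.6, 1.5, 13.7]
grip_width: 0.0255
```

Emit:
send_rows(rows=[0,0,0,0,0,0,-0.7,0,0,0,0,0,0,-0.7,0,0,0,0,0,0,-0.7])

```text
clock: 15.07
eef_pos: [0.6047, -0.07, -0.0207]
tcp_rot: [0.834, 1.404, -0.832]
ft_force: [-0.4, 1.4, 6.9]
grip_width: 0.0255
```

Emit:
send_rows(rows=[0,0,0,-20,0,0,-0.7,0,0,0,-30,0,0,-0.7,-7,0,0,-30,0,0,-0.7,-7,0,0,0,0,0,-0.7,-7,0,0,0,0,0,-0.7])

```text
clock: 15.48
eef_pos: [0.6053, -0.0701, 0.0604]
tcp_rot: [0.547, 1.497, -0.545]
ft_force: [0.9, 0.1, -0.8]
grip_width: 0.0256
```

Emit:
send_rows(rows=[-7,0,0,0,0,0,-0.7,-7,0,0,0,0,0,-0.7,-7,0,0,0,0,0,-0.7,-7,0,0,0,0,0,-0.7,-7,0,0,0,0,0,-0.7])

```text
clock: 15.9
eef_pos: [0.6035, -0.0701, 0.0581]
tcp_rot: [0.068, 1.57, -0.068]
ft_force: [-0.5, -0.6, -0.2]
grip_width: 0.0255
```

Emit:
send_rows(rows=[-7,0,0,0,0,0,-0.7,-1,0,0,0,0,0,-0.7,0,0,0,0,0,0,-0.7])

```text
clock: 16.15
eef_pos: [0.6036, -0.0703, 0.0581]
tcp_rot: [-0.034, 1.571, 0.035]
ft_force: [-0.1, 0.1, -1.4]
grip_width: 0.0253
```

Run:
```python
from station import arm,optics
from h import *
s=arm.read_state();look(optics,"w11");plan(s,[502,305,57],93)
```

```text
orange [262. 266.] 7971 z 0.1198 [604.6 -70. ] [75.9 25.6] 2.4
psi 92.5 pos [603.6 -70.3  58.1] w 25.3 t 16.15 F [-0.1  0.1 -1.4] tilt [-1.  0. -0.]
 turn -0.5; total [  1.3 380.1 -81.8]; 10 rows of [ 0.1 38.  -8.2]
```

Emit:
send_rows(rows=[0,0,0,0,38,-8.2,-0.7,0,0,0,0,38,-8.2,-0.7,0,0,0,0,38,-8.2,-0.7,0,0,0,0,38,-8.2,-0.7,0,0,0,0,38,-8.2,-0.7])

```text
clock: 16.62
eef_pos: [0.5533, 0.1194, 0.0582]
tcp_rot: [-0.034, 1.57, 0.034]
ft_force: [0.5, 1.0, -1.6]
grip_width: 0.0251
```

Emit:
send_rows(rows=[0,0,0,0,38,-8.2,-0.7,0,0,0,0,38,-8.2,-0.7,0,0,0,0,38,-8.2,-0.7,0,0,0,0,38,-8.2,-0.7,0,0,0,0,38,-8.2,-0.7])

```text
clock: 17.03
eef_pos: [0.5033, 0.3075, 0.0582]
tcp_rot: [-0.035, 1.57, 0.034]
ft_force: [1.8, 0.4, -1.4]
grip_width: 0.0249
```

Emit:
send_rows(rows=[0,0,0,0,0,0,-0.7,0,0,0,0,0,0,-0.7,0,0,0,30,0,0,-0.7,0,0,0,28,0,0,-0.7,0,0,0,15,0,0,-0.7])

```text
clock: 17.45
eef_pos: [0.5034, 0.3032, -0.0172]
tcp_rot: [-0.036, 1.573, 0.032]
ft_force: [0.3, -0.2, -0.7]
grip_width: 0.0251
```

Emit:
send_rows(rows=[0,0,0,7,0,0,-0.7,0,0,0,4,0,0,-0.7,0,0,0,2,0,0,-0.7,0,0,0,0,0,0,-0.7])

```text
clock: 17.78
eef_pos: [0.505, 0.3054, -0.0273]
tcp_rot: [-0.035, 1.569, 0.036]
ft_force: [0.2, 0.1, -0.4]
grip_width: 0.0251
```

Emit:
send_rows(rows=[0,0,0,0,0,0,0.15,0,0,0,0,0,0,0.15,0,0,0,0,0,0,0.15,0,0,0,0,0,0,0.15,0,0,0,-12,0,0,0.15])

```text
clock: 18.2
eef_pos: [0.5028, 0.3049, -0.0169]
tcp_rot: [-0.038, 1.573, 0.035]
ft_force: [-0.9, -0.7, -0.2]
grip_width: 0.0491
```

Emit:
send_rows(rows=[0,0,0,-30,0,0,0.15,-7,0,0,-35,0,0,1,-7,0,0,-25,0,0,1,-7,0,0,0,0,0,1,-7,0,0,0,0,0,1])

```text
clock: 18.62
eef_pos: [0.5058, 0.3067, 0.0778]
tcp_rot: [-0.423, 1.523, 0.425]
ft_force: [0.0, 0.1, -0.6]
grip_width: 0.0855
```

Emit:
send_rows(rows=[-7,0,0,0,0,0,1,-7,0,0,0,0,0,1,0,0,0,0,0,0,1,0,0,0,0,0,0,1])

```text
clock: 18.95
eef_pos: [0.5045, 0.3056, 0.075]
tcp_rot: [-0.606, 1.483, 0.607]
ft_force: [-0.4, -0.8, -0.3]
grip_width: 0.0853
```

Run:
```python
from station import arm,optics
from h import *
s=arm.read_state();look(optics,"w12");plan(s,[428,-75,75],135)
```

```text
orange [87.  8.] 677 z 0.0349 [493.4 127.5] [ 9.4 36.2] 43.6
orange [260. 196.] 3047 z 0.0331 [506.4 305.6] [75.6 26.3] 2.7
psi 134.5 pos [504.5 305.6  75. ] w 85.3 t 18.95 F [-0.4 -0.8 -0.3] tilt [-1.    -0.     0.001]
 turn -0.5; total [-3.000e-01 -2.150e+02 -3.232e+02]; 10 rows of [ -0.  -21.5 -32.3]
```

Emit:
send_rows(rows=[0,0,0,0,-21.5,-32.3,1,0,0,0,0,-21.5,-32.3,1,0,0,0,0,-21.5,-32.3,1,0,0,0,0,-21.5,-32.3,1,0,0,0,0,-21.5,-32.3,1])

```text
clock: 19.42
eef_pos: [0.4643, 0.1142, 0.0744]
tcp_rot: [-0.608, 1.484, 0.607]
ft_force: [0.4, 0.6, 0.3]
grip_width: 0.0855
```

Emit:
send_rows(rows=[0,0,0,0,-21.5,-32.3,1,0,0,0,0,-21.5,-32.3,1,0,0,0,0,-21.5,-32.3,1,0,0,0,0,-21.5,-32.3,1,0,0,0,0,-21.5,-32.3,1])

```text
clock: 19.83
eef_pos: [0.4252, -0.0759, 0.0746]
tcp_rot: [-0.608, 1.483, 0.607]
ft_force: [0.5, 0.1, 0.9]
grip_width: 0.0856
```

Emit:
send_rows(rows=[0,0,0,0,0,0,1,0,0,0,0,0,0,1,0,0,0,0,0,0,1])

```text
clock: 20.08
eef_pos: [0.426, -0.0739, 0.0744]
tcp_rot: [-0.608, 1.483, 0.608]
ft_force: [0.5, 0.4, -0.4]
grip_width: 0.0854
```

Run:
```python
from station import arm,optics
from h import *
s=arm.read_state();look(optics,"w13");plan(s,[428,-75,-22],135)
```

```text
orange [258. 199.] 3170 z 0.0411 [427.2 -75.9] [75.3 24.8] 45.2
psi 134.6 pos [426.  -73.9  74.4] w 85.4 t 20.08 F [ 0.5  0.4 -0.4] tilt [-1.    -0.     0.001]
 turn -0.4; total [96.4 -2.2  0.6]; 3 rows of [32.1 -0.7  0.2]
```

Emit:
send_rows(rows=[0,0,0,35,-2,0,1,0,0,0,33,0,0,1,0,0,0,16,0,0,1,0,0,0,8,0,0,1,0,0,0,4,0,0,1])

```text
clock: 20.55
eef_pos: [0.4266, -0.0742, -0.0229]
tcp_rot: [-0.61, 1.485, 0.612]
ft_force: [-0.6, -0.4, 0.3]
grip_width: 0.0855
```

Emit:
send_rows(rows=[0,0,0,0,0,0,-0.7,0,0,0,0,0,0,-0.7,0,0,0,0,0,0,-0.7,0,0,0,0,0,0,-0.7,0,0,0,0,0,0,-0.7])

```text
clock: 20.97
eef_pos: [0.4278, -0.0757, -0.021]
tcp_rot: [-0.61, 1.482, 0.609]
ft_force: [-1.4, 1.0, 16.3]
grip_width: 0.0259
```

Emit:
send_rows(rows=[0,0,0,0,0,0,-0.7,0,0,0,0,0,0,-0.7,0,0,0,0,0,0,-0.7])

```text
clock: 21.22
eef_pos: [0.4278, -0.0757, -0.0209]
tcp_rot: [-0.61, 1.482, 0.609]
ft_force: [-0.2, 0.2, 5.3]
grip_width: 0.0253
```

Emit:
send_rows(rows=[0,0,0,-20,0,0,-0.7,0,0,0,-30,0,0,-0.7,7,0,0,-30,0,0,-0.7,7,0,0,0,0,0,-0.7,7,0,0,0,0,0,-0.7])

```text
clock: 21.63
eef_pos: [0.4288, -0.0758, 0.0604]
tcp_rot: [-0.319, 1.542, 0.318]
ft_force: [-0.6, 0.1, -1.9]
grip_width: 0.0255
```

Emit:
send_rows(rows=[7,0,0,0,0,0,-0.7,7,0,0,0,0,0,-0.7,7,0,0,0,0,0,-0.7,0,0,0,0,0,0,-0.7,0,0,0,0,0,0,-0.7])

```text
clock: 22.05
eef_pos: [0.4271, -0.0755, 0.0584]
tcp_rot: [-0.04, 1.57, 0.04]
ft_force: [0.3, 0.5, -0.9]
grip_width: 0.0253
```

Run:
```python
from station import arm,optics
from h import *
s=arm.read_state();look(optics,"w14");plan(s,[500,395.3,58])
```

```text
orange [262. 264.] 8000 z 0.1203 [425.6 -75.3] [75.4 25.5] 2.8
orange [491. 282.] 1700 z 0.0353 [482.4 109.9] [45.5 35.8] 18.9
orange [ 21. 364.] 302 z 0.0475 [ 508.1 -212.2] [ 19.6 237.5] 46.3
psi 92.9 pos [427.1 -75.5  58.4] w 25.3 t 22.05 F [ 0.3  0.5 -0.9] tilt [-1. -0.  0.]
 turn 0.0; total [4.000e-01 4.665e+02 9.650e+01]; 12 rows of [ 0.  38.9  8. ]
```

Emit:
send_rows(rows=[0,0,0,0,39,8,-0.7,0,0,0,0,39,8,-0.7,0,0,0,0,39,8,-0.7,0,0,0,0,39,8,-0.7,0,0,0,0,39,8,-0.7])

```text
clock: 22.52
eef_pos: [0.4579, 0.1228, 0.0584]
tcp_rot: [-0.038, 1.57, 0.039]
ft_force: [1.0, -0.7, -0.8]
grip_width: 0.0255
```

Emit:
send_rows(rows=[0,0,0,0,39,8,-0.7,0,0,0,0,39,8,-0.7,0,0,0,0,39,8,-0.7,0,0,0,0,39,8,-0.7,0,0,0,0,39,8,-0.7])

```text
clock: 22.93
eef_pos: [0.4886, 0.3196, 0.0582]
tcp_rot: [-0.039, 1.571, 0.039]
ft_force: [1.6, 0.2, -0.5]
grip_width: 0.0253
```

Emit:
send_rows(rows=[0,0,0,0,39,8,-0.7,0,0,0,0,38,8,-0.7,0,0,0,0,0,0,-0.7,0,0,0,0,0,0,-0.7,0,0,0,0,0,0,-0.7])

```text
clock: 23.35
eef_pos: [0.5009, 0.3942, 0.0576]
tcp_rot: [-0.039, 1.571, 0.036]
ft_force: [0.4, -0.7, -0.2]
grip_width: 0.0256
```

Emit:
send_rows(rows=[0,0,0,30,0,0,-0.7,0,0,0,28,0,0,-0.7,0,0,0,15,0,0,-0.7,0,0,0,7,0,0,-0.7,0,0,0,4,0,0,-0.7])

```text
clock: 23.77
eef_pos: [0.5011, 0.3936, -0.0267]
tcp_rot: [-0.037, 1.572, 0.035]
ft_force: [-0.6, 0.1, -0.1]
grip_width: 0.0253
```

Emit:
send_rows(rows=[0,0,0,2,0,0,-0.7,0,0,0,0,0,0,-0.7])

```text
clock: 23.93
eef_pos: [0.5019, 0.3953, -0.0271]
tcp_rot: [-0.036, 1.569, 0.037]
ft_force: [0.4, 0.4, 0.9]
grip_width: 0.0254
```

Emit:
send_rows(rows=[0,0,0,0,0,0,0.15,0,0,0,0,0,0,0.15,0,0,0,0,0,0,0.15,0,0,0,0,0,0,0.15,0,0,0,-12,0,0,0.15])

```text
clock: 24.35
eef_pos: [0.4998, 0.3943, -0.0171]
tcp_rot: [-0.039, 1.573, 0.035]
ft_force: [0.1, -0.7, -0.2]
grip_width: 0.049
```

Emit:
send_rows(rows=[0,0,0,-30,0,0,0.15,-4,0,0,-35,0,0,1,-4,0,0,-30,0,0,1,0,0,0,0,0,0,1,0,0,0,0,0,0,1])

```text
clock: 24.77
eef_pos: [0.5027, 0.3965, 0.0826]
tcp_rot: [-0.143, 1.562, 0.149]
ft_force: [0.1, 0.4, -0.4]
grip_width: 0.0853
```

Run:
```python
from station import arm,optics
from h import *
s=arm.read_state();look(optics,"w15");plan(s,[601,-292,85])
```

```text
orange [151. 175.] 3087 z 0.033 [506.5 306.3] [75.5 26.2] 2.6
orange [261. 189.] 2899 z 0.0331 [500.9 395.7] [75.7 25.7] 3.1
psi 100.6 pos [502.7 396.5  82.6] w 85.3 t 24.77 F [ 0.1  0.4 -0.4] tilt [-1.     0.003  0.005]
 turn 0.0; total [  -4.8 -694.8  -30.5]; 18 rows of [ -0.3 -38.6  -1.7]
```

Both sticks are lying on the floor of the oblong tray. Next is the crown.

Emit:
send_rows(rows=[0,0,0,0,-38.5,-1.7,1,0,0,0,0,-38.5,-1.7,1,0,0,0,0,-38.5,-1.7,1,0,0,0,0,-38.5,-1.7,1,0,0,0,0,-38.5,-1.7,1])

```text
clock: 25.23
eef_pos: [0.5273, 0.2024, 0.078]
tcp_rot: [-0.147, 1.568, 0.145]
ft_force: [-0.0, 0.3, -0.7]
grip_width: 0.0854
```

Emit:
send_rows(rows=[0,0,0,0,-38.5,-1.7,1,0,0,0,0,-38.5,-1.7,1,0,0,0,0,-38.5,-1.7,1,0,0,0,0,-38.5,-1.7,1,0,0,0,0,-38.5,-1.7,1])

```text
clock: 25.65
eef_pos: [0.5545, 0.0119, 0.0781]
tcp_rot: [-0.146, 1.568, 0.146]
ft_force: [0.6, 0.1, -0.5]
grip_width: 0.0856
```

Emit:
send_rows(rows=[0,0,0,0,-38.5,-1.7,1,0,0,0,0,-38.5,-1.7,1,0,0,0,0,-38.5,-1.7,1,0,0,0,0,-38.5,-1.7,1,0,0,0,0,-38.5,-1.7,1])

```text
clock: 26.07
eef_pos: [0.5819, -0.1785, 0.0779]
tcp_rot: [-0.145, 1.568, 0.147]
ft_force: [-0.1, 1.0, 0.4]
grip_width: 0.0855
```

Emit:
send_rows(rows=[0,0,0,0,-38.5,-1.7,1,0,0,0,0,-38.5,-1.7,1,0,0,0,0,-38.5,-1.7,1,0,0,0,0,0,0,1,0,0,0,0,0,0,1])

```text
clock: 26.48
eef_pos: [0.5973, -0.2946, 0.0776]
tcp_rot: [-0.142, 1.569, 0.142]
ft_force: [-0.1, 0.9, -0.4]
grip_width: 0.0855
```

Run:
```python
from station import arm,optics
from h import *
s=arm.read_state();m,p,d=look(optics,"w16")
P=world(m,d,(p[...,0]>20)&(d>0));Q=P[(np.linalg.norm(P[:,:2]-[.601,-.292],axis=1)<.035)]
for lo,hi in((.036,.046),(.046,.053),(.053,.065)):
    q=Q[(Q[:,2]>lo)&(Q[:,2]<hi)]
    if len(q)>5:print(lo,len(q),*rect(q))
plan(s,[601,-292,-24])
```

```text
orange [261. 203.] 1523 z 0.049 [ 600.1 -295. ] [38.4 38.2] 52.2
0.036 1298 [ 599.7 -294.8] [46.6 46.6] 9.6
0.046 1242 [ 600.4 -295.1] [36.1 36. ] 31.8
0.053 284 [ 601.4 -294.1] [14.6 11.7] 33.9
psi 100.3 pos [ 597.3 -294.6   77.6] w 85.5 t 26.48 F [-0.1  0.9 -0.4] tilt [-1.    -0.    -0.003]
 turn 0.0; total [101.6   1.9   4.4]; 3 rows of [33.9  0.6  1.5]
```

View pics/w16.png

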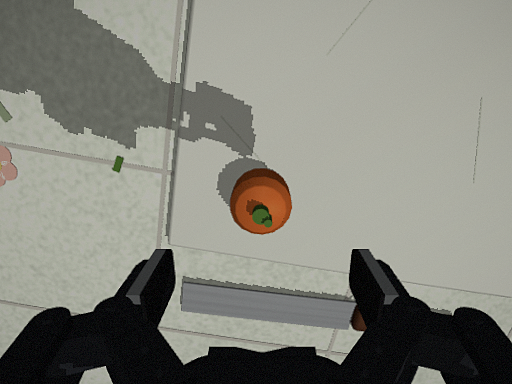

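The crown is at (261,203) in the view, which puts it at (600,-295) mm. It's between the jaws and clear of the knife.

Emit:
send_rows(rows=[0,0,0,36,-1,3,1,0,0,0,34,0,0,1,0,0,0,18,0,0,1,0,0,0,9,0,0,1,0,0,0,5,0,0,1])

```text
clock: 26.95
eef_pos: [0.6017, -0.2891, -0.0249]
tcp_rot: [-0.146, 1.569, 0.15]
ft_force: [-0.5, -0.4, -0.3]
grip_width: 0.0851
```

Emit:
send_rows(rows=[0,0,0,0,0,0,1,0,0,0,0,0,0,-0.3,0,0,0,0,0,0,-0.3,0,0,0,0,0,0,-0.3,0,0,0,0,0,0,-0.3])

```text
clock: 27.37
eef_pos: [0.6037, -0.2923, -0.0209]
tcp_rot: [-0.147, 1.563, 0.145]
ft_force: [0.2, 0.5, 4.0]
grip_width: 0.0468
```

Emit:
send_rows(rows=[0,0,0,0,0,0,-0.3,0,0,0,0,0,0,-0.3,0,0,0,0,0,0,-0.3,0,0,0,0,0,0,-0.3])

```text
clock: 27.7
eef_pos: [0.6037, -0.2923, -0.0209]
tcp_rot: [-0.147, 1.563, 0.145]
ft_force: [-1.0, 1.0, 5.5]
grip_width: 0.0467
```

Emit:
send_rows(rows=[0,0,0,-20,0,0,-0.3,0,0,0,-30,0,0,-0.3,0,0,0,-30,0,0,-0.3,0,0,0,0,0,0,-0.3,0,0,0,0,0,0,-0.3])

```text
clock: 28.12
eef_pos: [0.6042, -0.2926, 0.0599]
tcp_rot: [-0.148, 1.561, 0.144]
ft_force: [0.5, 0.3, -1.0]
grip_width: 0.0467
```

Run:
```python
from station import arm,optics
from h import *
s=arm.read_state();m,p,d=look(optics,"w17");plan(s,[639.2,106.5,57])
```

```text
orange [262. 261.] 3957 z 0.1297 [ 599.6 -293.1] [37.5 38.8] 30.0
psi 100.7 pos [ 604.2 -292.6   59.9] w 46.7 t 28.12 F [ 0.5  0.3 -1. ] tilt [-1.    -0.002  0.004]
 turn 0.0; total [  2.5 385.7 108.3]; 11 rows of [ 0.2 35.1  9.8]
```

Emit:
send_rows(rows=[0,0,0,0,35,10.2,-0.3,0,0,0,0,35,10.2,-0.3,0,0,0,0,35,10.2,-0.3,0,0,0,0,35,10.2,-0.3,0,0,0,0,35,10.2,-0.3])

```text
clock: 28.58
eef_pos: [0.6189, -0.1085, 0.0556]
tcp_rot: [-0.145, 1.569, 0.147]
ft_force: [0.9, -0.5, -0.8]
grip_width: 0.0465
```

Emit:
send_rows(rows=[0,0,0,0,35,10.2,-0.3,0,0,0,0,35,10.2,-0.3,0,0,0,0,35,10.2,-0.3,0,0,0,0,35,10.2,-0.3,0,0,0,0,35,10.2,-0.3])

```text
clock: 29.0
eef_pos: [0.6366, 0.0727, 0.0556]
tcp_rot: [-0.146, 1.569, 0.146]
ft_force: [1.0, 0.6, 0.2]
grip_width: 0.0465
```

Emit:
send_rows(rows=[0,0,0,0,35,10.2,-0.3,0,0,0,0,0,0,-0.3,0,0,0,0,0,0,-0.3,0,0,0,0,0,0,-0.3])

```text
clock: 29.33
eef_pos: [0.6404, 0.1067, 0.0558]
tcp_rot: [-0.147, 1.568, 0.146]
ft_force: [0.2, -0.6, -0.5]
grip_width: 0.0466
```

Emit:
send_rows(rows=[0,0,0,30,0,0,-0.3,0,0,0,28,0,0,-0.3,0,0,0,15,0,0,-0.3,0,0,0,7,0,0,-0.3,0,0,0,4,0,0,-0.3])

```text
clock: 29.75
eef_pos: [0.6408, 0.1056, -0.0282]
tcp_rot: [-0.145, 1.568, 0.144]
ft_force: [0.3, 0.5, -0.4]
grip_width: 0.0467
```

Emit:
send_rows(rows=[0,0,0,2,0,0,-0.3,0,0,0,0,0,0,-0.3,0,0,0,0,0,0,-0.3])

```text
clock: 30.0
eef_pos: [0.6426, 0.1073, -0.0276]
tcp_rot: [-0.146, 1.564, 0.146]
ft_force: [0.5, 0.1, -0.3]
grip_width: 0.0466
```

Run:
```python
from station import arm,optics
from h import *
s=arm.read_state();m,p,d=look(optics,"w18");plan(s,[639.2,106.5,-28])
```

```text
orange [261. 256.] 4090 z 0.042 [638.1 106.5] [38.1 39. ] 28.9
psi 100.7 pos [642.6 107.3 -27.6] w 46.6 t 30.00 F [ 0.5  0.1 -0.3] tilt [-1.     0.     0.002]
 turn 0.0; total [ 0.4 -0.1 -3.4]; 1 rows of [ 0.4 -0.1 -3.4]
```

View pics/w18.png

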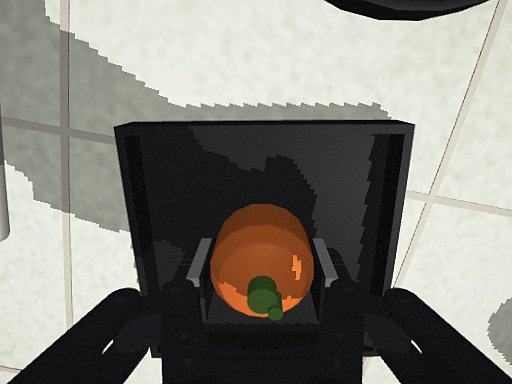

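The crown is upright in the middle of the square tray, about 1 mm above the floor. I'll release it and back away.

Emit:
send_rows(rows=[0,0,0,0,0,0,0.4,0,0,0,0,0,0,0.4,0,0,0,0,0,0,0.4,0,0,0,0,0,0,0.4,0,0,0,-12,0,0,0.4])

```text
clock: 30.47
eef_pos: [0.6396, 0.1071, -0.0184]
tcp_rot: [-0.147, 1.57, 0.146]
ft_force: [0.1, -0.8, 0.0]
grip_width: 0.0599
```

Emit:
send_rows(rows=[0,0,0,-30,0,0,0.4,0,0,0,-38,0,0,0.4,0,0,0,-38,0,0,0.4,0,0,0,-38,0,0,0.4,0,0,0,-38,0,0,0.4])

```text
clock: 30.88
eef_pos: [0.6413, 0.1071, 0.1681]
tcp_rot: [-0.146, 1.565, 0.146]
ft_force: [0.9, 0.9, -0.1]
grip_width: 0.0598
```

Emit:
send_rows(rows=[0,0,0,-38,0,0,0.4,0,0,0,-20,0,0,0.4,0,0,0,0,0,0,0.4,0,0,0,0,0,0,0.4])

```text
clock: 31.22
eef_pos: [0.6422, 0.1074, 0.2257]
tcp_rot: [-0.145, 1.562, 0.147]
ft_force: [0.1, 0.8, -0.4]
grip_width: 0.0597
```

Run:
```python
from station import arm,optics
from h import *
s=arm.read_state();look(optics,"w19");print("top");m,p,d=look(optics,"t19","top");print("scene");_,q,_=look(optics,"s19","scene");plan(s,[640,106,200])
for n,lo,hi in(("jar",(150,150),(176,172)),("knife",(288,138),(384,155))):
    k=np.zeros(d.shape,bool);k[lo[1]:hi[1],lo[0]:hi[0]]=1;P=world(m,d,k);Q=P[P[:,2]>.008];print(n,Q.min(0).round(3),Q.max(0).round(3))
w=cv2.imread("pics/w19.png");cv2.imwrite("pics/c19.png",np.hstack([w[:,:400],cv2.resize(q[40:360,60:400,::-1],(400,384))]))
```

```text
orange [296.  18.] 1096 z 0.0354 [485.  115.4] [36.8 44.5] 10.3
orange [451.  75.] 1471 z 0.0334 [507.  305.6] [76.  26.5] 2.3
orange [262. 152.] 637 z 0.0407 [638.7 106.7] [38.4 38.6] 44.0
top
orange [234. 172.] 16 z 0.0431 [641.7  95.8] [ 9.3 26.5] 89.4
orange [166. 217.] 104 z 0.0358 [508.2 304.2] [73.1 23.6] 3.6
orange [137. 219.] 127 z 0.0352 [503.2 394.5] [72.6 24. ] 3.0
orange [234. 225.] 17 z 0.0377 [482.1  97.8] [29.7  9.2] 0.0
orange [495. 343.] 41 z 0.0834 [ 142.9 -633.3] [30.3 42.9] 1.4
scene
orange [289. 128.] 83 z 0.033 [503.7 393.7] [74. 29.] 4.2
orange [278. 142.] 80 z 0.0349 [509.2 302.5] [75.2 24.8] 5.1
orange [224. 159.] 101 z 0.0367 [411.3 140.6] [41.3 41.2] 31.7
orange [240. 171.] 118 z 0.0367 [484.  113.9] [41.3 43. ] 2.5
orange [291. 191.] 74 z 0.0412 [642.2 102.6] [37.5 31.2] 24.0
psi 100.7 pos [642.2 107.4 225.7] w 59.7 t 31.22 F [ 0.1  0.8 -0.4] tilt [-1.     0.001  0.004]
 turn 0.0; total [25.7 -0.9 -2.5]; 1 rows of [25.7 -0.9 -2.5]
jar [0.58  0.142 0.012] [0.709 0.342 0.633]
knife [ 0.696 -0.346  0.008] [ 0.735 -0.073  0.022]
```

View pics/c19.png

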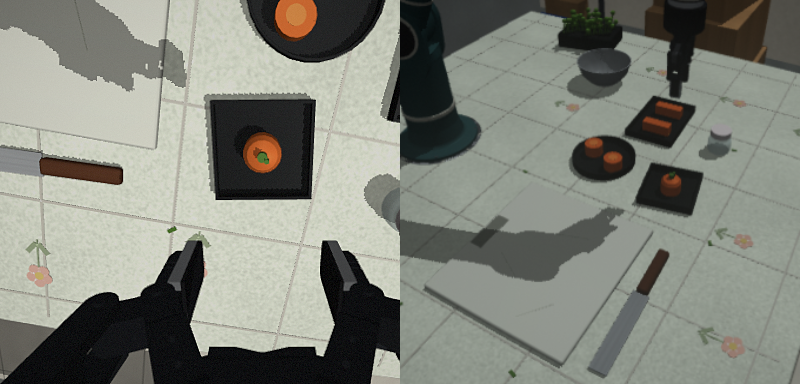

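The views show the board empty and every piece flat inside its tray: slices, sticks, and the crown stub-up near the tray centre. The knife and jar haven't moved. I'll hand in.

```bash
python3 -c "
from station import arm
print(arm.sign_off())"
```

```text
the job is handed in; nothing more can be done
None
```

The board is clear and all five pieces are in their trays; I handed the job in at about 31 s on the robot's clock.

- **Slices:** both lie flat in the round tray, tops at about 35 mm (34 mm expected), about 77 mm apart and clear of the wall.
- **Sticks:** both lie side by side in the oblong tray, tops at about 33 mm (32 mm expected).
- **Crown:** it stands stub-up within about 1 mm of the square tray's centre, with its dome at 41 mm as expected.
- **Knife and jar:** the knife reads the same as at the start to within about 3 mm. The arm blocked the final depth check of the jar, but it stands upright in the last picture and was never approached.

Two things did not go as planned:

- **First grasp missed:** the first grasp closed above the slice because the finger tips sit about 37 mm behind the stated tool point. I corrected for that from then on.
- **Hard set-down:** the second slice touched the tray floor with a brief wrist force of about 59 N (limit 120 N). It came through the held slice rather than the arm or the gripper's body, and I set the other pieces down more gently.

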